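Empty the ball tube into the tray

ROBOT

A 6-joint arm with a two-finger parallel gripper is mounted at the origin on the work surface; the furniture and walls round the work are solid. World frame = base frame: x ahead of the robot, y to its left, z up, the work surface at z = 0. Lengths are in m, angles in rad, forces in N, time in s.
With the tool pointing down it reaches from about 0.25 to 0.725 m from the base axis. Payload 4 kg.
Tool frame: the origin (TCP) lies on the centre line of the jaws, within the pads' length; the fingertips stand 22 mm ahead of it and the grasp point (between the pads) lies 3 mm ahead of it; z points along the fingers, y is the line along which they close (so a half turn about z gives the same grasp; the last joint's range is limited). The gripper opens to 85 mm and grips with 20 to 120 N. Pads are 22 mm wide; open, the fingers measure 114 mm over their backs; the gripper's body (76 mm by 85 mm) begins 54 mm behind the grasp point. The pads swing forward as they close: fully open they stand 13 mm farther back than shut.
Start: joints at [1.169, 0.241, 0.005, 1.335, 0, 1.571], TCP at [0.196, 0.46, 0.218] pointing down, gripper open.
Joint ranges: [-2.72, 2.72], [-1.05, 1.87], [-1.09, 1.28], [-1.99, 2.15], [-1.42, 1.44], [-3.14, 3.14]. Speed limits (rad/s): [2.79, 2.79, 3.14, 3.14, 3.14, 3.14].

INTERFACE

Orientations are given as a unit quaternion [x, y, z, w].
In Python, from workcell import bot gives the robot as it stands.
- The arm moves only by the shell command python3 -m inch 'ROWS'. ROWS is JSON, one flat list of numbers, 7 for each row, row after row: the shift along the world's x, y, z in mm, then the turn, a rotation vector about the world's x, y, z in rad, then the opening in per cent of the stroke, from 0 (shut) to 100 (fully open). A call has 1 to 8 rows; each row is the pose to reach, as a shift and turn from the pose commanded when the call began; what a row does not reach only later rows make up. A row lasts 1/12 s, in which the tool goes at most 41.7 mm and 7.16 degrees, less where a joint would pass 70% of its speed; a pose out of reach is approached as far as the arm can. A call with a gripper value outside its range is refused whole. The fingers move at their own pace and stop on an object; the grip force is fixed at half the most. Time passes only in rows, so rows that repeat a pose let the fingers close. It gives the time, the measured TCP pose, the force, the opening and the grip force at its end, in the units of the state.
- bot.get_obs(): the state, without advancing time (a new reading comes with each control period).
- bot.camera(name): name is "side" or "top" or "wrist"; returns the picture (400x640x3 uint8, blue, green, red); there is no depth.
- bot.camera_info(name): a dict with "intrinsics" (3x3 intrinsics, pixels), "camera_from_world" (4x4, takes a point from world to camera coordinates); the wrist camera has in their place "hand_eye" (4x4, takes a point from camera to tool coordinates, whose origin is the TCP and whose axes are the flange's). Camera axes: x right, y down, z forward; pixel columns grow to the right and rows downward; lengths in m; the calibration is good to about 2 mm. A picture is of the moment at which its call begins: read the wrist's pose just before it. camera_info takes no time and is no camera call.
- bot.job_done(): hands the job in; it is judged then, once.
Trained networks look in the newest picture that a camera, given by its name, has taken for a name from the list of things; names that differ only in an ending like _2 or _b are one class to them, and where a whole thing is asked for, a point or a joint stands for the part that bears it (a point fixed in the world has none). Each returns a list of dicts, best first, with "confidence" (0 to 1); they miss things now and then, are a little off and sometimes report something else, mostly with a low value. They report only what shows in the picture. A call takes as long as a camera call. They do not tell look-alikes from the thing itself.
- bot.silhouettes(camera, target): "mask" (400x640 bool, what is visible of it) and "uv" ([column, row] in pixels, amid what is visible of it).
- bot.spot_point(camera, target): "uv" ([column, row] in pixels: a listed point, or the origin of a listed thing).
The state is a dict: "clock": time; "joint_pos": joint angles; "joint_vel": joint speeds; "tau": joint torques, N m; "eef_pos": TCP position; "tool_rot": TCP orientation; "ft_force": force on the tool from outside, world axes, zero at the start; "ft_torque": the same for the moment, N m; "grip_width": finger opening in m; "grasp_force": force on a finger pad.
Only numpy, scipy, OpenCV 4.12 (cv2) and the standard library are available. Lean on these libraries where they do the work, as an engineer would, in place of code of your own. Each camera call takes 0.05 s, during which the arm holds its last target. There are 200 camera calls.

TASK

Draw the metal tube out of its sloping holder with the three steel balls still in it, then tip it mouth-down over the open tray so that all three balls roll out and stay in the tray. Finish while still holding the emptied tube still in the gripper, raised over the tray and touching neither tray nor holder, with its mouth over the tray and pointing clearly below level. Leave the white pot, the filter cube and the small tub where they stand.

Things in the scene. Friction and masses are not known exactly. Their poses are not given: they have to be found in the camera images.
- tube_center (a point): Middle of the round aluminium tube, on its axis: 135 mm long, 40 mm outside diameter (42 mm over a 6 mm bead at the mouth), wall 3.5 mm, closed at the bottom, about 0.14 kg. Its z runs along the tube to the mouth. At the start z rises 35 degrees above level and the lower 45 mm sit in the holder's sleeve with 1.5 mm play all round; the upper 90 mm are free to grip
- tube_mouth (a point): Centre of the tube's open mouth, 67.5 mm from tube_center along z; same axes
- tube_base (a point): Centre of the tube's closed underside, 67.5 mm from tube_center against z; same axes
- holder: Fixed dark sloping holder: base plate 100 x 74 x 8 mm carrying a sleeve of 50 mm outer diameter, 43 mm bore, 45 mm deep. Origin on the desk under it; x points level the way the tube's mouth leans (to the robot's left, give or take 42 degrees), z up. Highest point of the sleeve about 80 mm over the desk
- holder_seat (a point): Point on the sleeve's axis at its inner floor, where the middle of the tube's underside rests; same axes as the holder. The tube slides out freely along its axis
- tray: Fixed open steel tray, 200 mm (its x) by 150 mm (its y) outside, 42 mm high, walls 4 mm. Origin at the centre of its underside, on the desk; z up. It stands left or right of the holder
- ball0_center (a point): Centre of a loose steel ball of 14 mm diameter, 12 g; at the start at the bottom inside the tube; it rolls freely once the tube's mouth is lower than its bottom
- ball1_center (a point): Centre of the second ball, like the first
- ball2_center (a point): Centre of the third ball, like the first
- white_pot_mid (a point): Bystander beyond the work: middle of the white bottle with a cap, 44 mm diameter, 74 mm high, loose
- filter_cube_mid (a point): Bystander beyond the work: middle of the black filter cube, 41 x 38 x 38 mm, loose
- stain_tub_mid (a point): Bystander beyond the work: middle of the small capped tub, 36 mm diameter, 48 mm high, loose
- tube: The same tube; origin at its tube_base point, same axes
Not all that is in view belongs to the job. Leave any orange look-alike of the tube alone. There is more than one size of the holder; the one meant has the size given above.

How it is judged:
By the outcome, as a careful person would: the job done as asked, in the order asked, and still so for the second after the job is handed in, while the arm keeps its last pose, push and grip.
It also fails if it takes over 42 s, if anything falls off the work surface, if the arm or the gripper's body presses on something with over 40 N, if the wrist force passes 120 N, or if a joint passes its speed limit or range.

## Working session

There is one attempt and no reset: what is moved stays moved. The work goes in short steps, Python scripts to look and compute and a shell command to move; the robot and the scene stay as the last step left them, time stands still between calls to the robot, and variables do not carry over. Pictures are saved under pics/ and viewed, at most 10 in all, crops included, and the job is handed in when it is done.

```bash
ls; mkdir -p pics; cat > h.py <<'E'
from workcell import bot
import numpy as np, cv2, json
from scipy.spatial.transform import Rotation as R
from scipy.optimize import least_squares
def cam(n):
    i=bot.camera_info(n); K=np.array(i['intrinsics'])
    if 'camera_from_world' in i: T=np.array(i['camera_from_world'])
    else:
        o=bot.get_obs(); W=np.eye(4); W[:3,:3]=R.from_quat(o['tool_rot']).as_matrix(); W[:3,3]=o['eef_pos']
        T=np.linalg.inv(W@np.array(i['hand_eye']))
    return K,T
def proj(C,P):
    K,T=C; p=(np.atleast_2d(P)@T[:3,:3].T+T[:3,3])@K.T; return p[:,:2]/p[:,2:]
def ray(C,uv):
    K,T=C; d=T[:3,:3].T@np.linalg.solve(K,[uv[0],uv[1],1]); return -T[:3,:3].T@T[:3,3], d/np.linalg.norm(d)
def onz(C,uv,z):
    o,d=ray(C,uv); return o+d*(z-o[2])/d[2]
E
python3 - <<'E'
from h import *
ims=[]
for n in ['side','top']:
    C=cam(n); im=bot.camera(n); cv2.imwrite(f'pics/{n}0.png',im)
    print(n,'cam pos',ray(C,(320,200)))
    for t in ['tube_mouth','tube_base','tube_center','holder','holder_seat','tray','white_pot_mid','filter_cube_mid','stain_tub_mid']:
        print(t,[(np.round(d['uv']).tolist(),round(d['confidence'],2)) for d in bot.spot_point(n,t)])
print(bot.get_obs())
E
```

```text
pics
side cam pos (array([ 0.23620983, -0.95573779,  0.60187601]), array([ 0.22222706,  0.85831716, -0.46250058]))
tube_mouth [([335.0, 201.0], 0.85), ([288.0, 288.0], 0.75)]
tube_base [([216.0, 305.0], 0.7)]
tube_center [([252.0, 299.0], 0.9), ([338.0, 231.0], 0.59)]
holder [([404.0, 253.0], 0.94), ([335.0, 265.0], 0.88)]
holder_seat [([340.0, 262.0], 0.87), ([405.0, 255.0], 0.62)]
tray [([325.0, 209.0], 0.68)]
white_pot_mid [([395.0, 183.0], 0.89)]
filter_cube_mid [([407.0, 216.0], 0.78)]
stain_tub_mid [([456.0, 262.0], 0.76)]
top cam pos (array([ 0.29872834, -0.03505885,  1.05644131]), array([ 0.18194308, -0.00198942, -0.98330705]))
tube_mouth [([329.0, 189.0], 0.76), ([390.0, 246.0], 0.73), ([259.0, 119.0], 0.7)]
tube_base [([366.0, 201.0], 0.73), ([395.0, 297.0], 0.7)]
tube_center [([389.0, 276.0], 0.98), ([348.0, 194.0], 0.9)]
holder [([353.0, 151.0], 0.7), ([351.0, 201.0], 0.57)]
holder_seat [([367.0, 200.0], 0.87), ([360.0, 150.0], 0.57)]
tray [([367.0, 201.0], 0.71), ([260.0, 189.0], 0.69)]
white_pot_mid [([260.0, 119.0], 0.79)]
filter_cube_mid [([311.0, 122.0], 0.48)]
stain_tub_mid [([386.0, 122.0], 0.45)]
{'clock': 1.0, 'joint_pos': array([1.16900768e+00, 2.40570797e-01, 5.01999325e-03, 1.33518658e+00,
       7.34806512e-06, 1.57078224e+00]), 'joint_vel': array([-0.00040899, -0.00099887,  0.0007952 ,  0.00111797,  0.00039425,
        0.00032964]), 'tau': array([ 4.28284229e-04, -3.72214401e+01,  2.52698207e+01,  1.30512693e-03,
        1.60532859e-04, -6.32140441e-06]), 'eef_pos': array([0.19553659, 0.46019687, 0.21832871]), 'tool_rot': array([1.99538848e-01, 9.79889916e-01, 2.96108785e-05, 2.28076958e-06]), 'ft_force': array([-0.12778792,  0.17553813,  0.13762543]), 'ft_torque': array([ 0.02542074,  0.00143279, -0.06586166]), 'grasp_force': 0.0, 'grip_width': 0.08539883798541667}
```

View pics/side0.png

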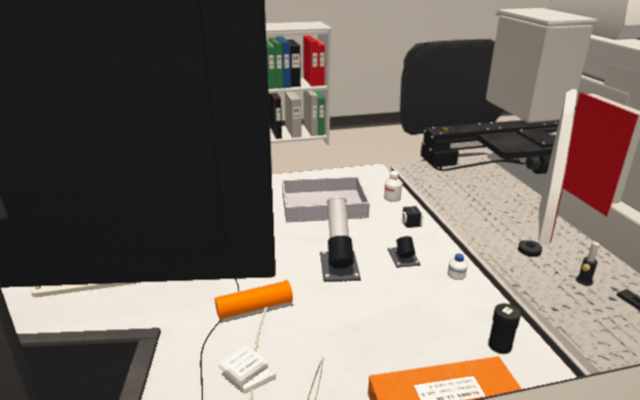

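View pics/top0.png

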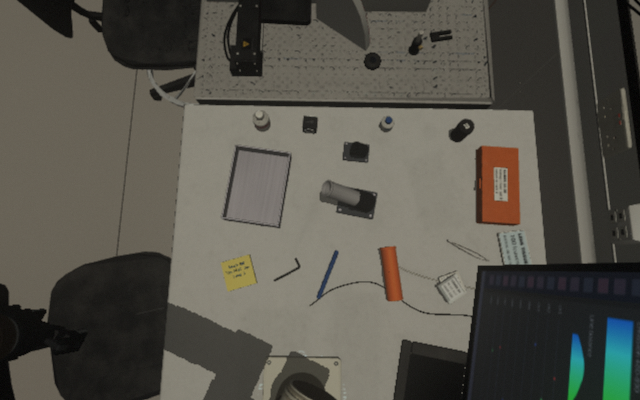

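Side view: the metal tube is at (338,225) in the large holder at (340,262), and the tray is at (325,200). The top view shows the tube at (345,192), the large holder at (357,202) and the tray at (257,187).
Possible mix-ups:
- **Tube:** the aluminium one at top (345,192), or the orange look-alike at (391,273).
- **Holder:** the large one at (357,202), or the small one at (355,150).

I choose the aluminium tube in the large holder.

```bash
python3 - <<'E'
from h import *
S,T=cam('side'),cam('top')
obs=[(S,(335,201),135),(S,(338,231),67.5),(S,(340,262),0),(T,(329,189),135),(T,(348,194),67.5),(T,(366.5,200.5),0)]
def ax(y): return np.array([np.cos(.6109)*np.cos(y),np.cos(.6109)*np.sin(y),np.sin(.6109)])
def f(p):
    return np.concatenate([(proj(C,p[:3]+ax(p[3])*l/1000)[0]-uv) for C,uv,l in obs]+[[(p[2]-.034)*500]])
r=least_squares(f,[.5,-.05,.034,1.5]); p=r.x
print('seat',p[:3],'yaw deg',np.degrees(p[3]),'center',p[:3]+ax(p[3])*.0675,'mouth',p[:3]+ax(p[3])*.135); print(np.round(r.fun,1))
for uv in [(235,147),(291,152),(281,226),(223,219)]: print('tray rim',onz(T,uv,.042))
for n,uv in dict(pot=(260,119),cube=(310,123),tub=(386,122),smallholder=(355,150),dark=(461,130)).items(): print(n,onz(T,uv,.03))
for uv in [(478,265),(400,340)]: print('mon',onz(T,uv,.0),onz(T,uv,.4))
bot.camera('top')
im=cv2.imread('pics/top0.png')[130:230,210:400]
cv2.imwrite('pics/crop.png',cv2.resize(im,None,fx=4,fy=4,interpolation=cv2.INTER_CUBIC))
E
```

```text
seat [ 0.48548039 -0.16313205  0.03250765] yaw deg 81.05976537221052 center [ 0.4940729  -0.10851236  0.07122599] mouth [ 0.50266542 -0.05389268  0.10994432]
[ 0.3 -0.2  0.2 -0.6  1.2 -0.2 -1.9 -0.5  0.4  1.4  1.6  1.4 -0.7]
tray rim [0.62570378 0.19119228 0.042     ]
tray rim [0.614559   0.04197279 0.042     ]
tray rim [0.41692524 0.06168124 0.042     ]
tray rim [0.43239251 0.21128826 0.042     ]
pot [0.71033353 0.1301793  0.03      ]
cube [ 0.70131293 -0.00636106  0.03      ]
tub [ 0.70795459 -0.2133591   0.03      ]
smallholder [ 0.62697712 -0.1289256   0.03      ]
dark [ 0.68872535 -0.41681969  0.03      ]
mon [ 0.32801297 -0.45479534  0.        ] [ 0.31692494 -0.29587066  0.4       ]
mon [ 0.13653197 -0.24620711  0.        ] [ 0.19794433 -0.16626012  0.4       ]
```

View pics/crop.png

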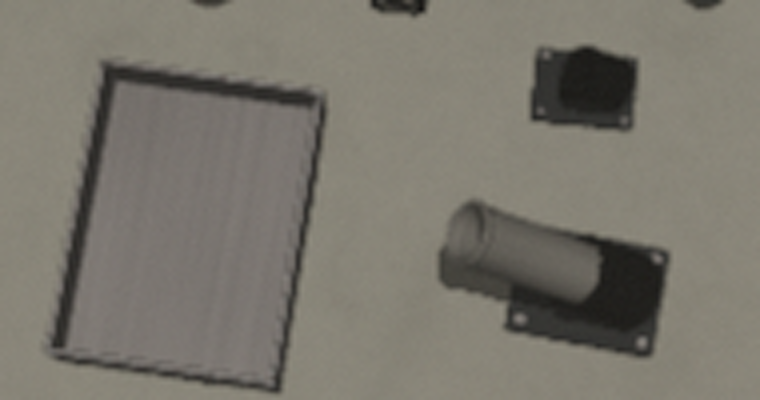

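The crop confirms the grey tube with beaded mouth at crop (465,230), in the large holder and leaning towards the tray. Next I compute the pre-grasp pose.

```bash
cat >> h.py <<'E'
def axis(yaw,el): 
    y,e=np.radians([yaw,el]); return np.array([np.cos(e)*np.cos(y),np.cos(e)*np.sin(y),np.sin(e)])
def tool(grip,yaw,el,back):
    "TCP pose gripping tube (axis yaw, el in deg) at point grip, drawn back"
    a=axis(yaw,el); n=axis(yaw,el+90); h=np.cross(a,n); z=-n
    M=np.column_stack([np.cross(h,z),h,z])
    return grip-z*(back+.003),M
def delta(P,M):
    o=bot.get_obs(); R0=R.from_quat(o['tool_rot'])
    return np.round((P-o['eef_pos'])*1000,1).tolist(),np.round((R.from_matrix(M)*R0.inv()).as_rotvec(),3).tolist()
E
python3 - <<'E'
from h import *
seat=np.array([.4855,-.163,.033]);T=cam('top')
for b in (.1,0): 
    P,M=tool(seat+axis(81,35)*.092,81,35,b); print(P,M[:,1],delta(P,M))
q=[onz(T,(210+u/4,130+v/4),.008) for u,v in [(665,255),(650,355),(508,327)]]
print(q, np.degrees(np.arctan2(*(q[2]-q[1])[[1,0]])))
E
```

```text
[ 0.48804732 -0.14691686  0.17014169] [ 0.98768834 -0.15643447  0.        ] ([292.5, -607.1, -48.2], [0.574, 0.318, -1.282])
[ 0.49702003 -0.09026539  0.08822649] [ 0.98768834 -0.15643447  0.        ] ([301.5, -550.5, -130.1], [0.574, 0.318, -1.282])
[array([ 0.51248594, -0.18818732,  0.008     ]), array([ 0.4444904 , -0.17759894,  0.008     ]), array([ 0.46165948, -0.08304203,  0.008     ])] 79.70869835003636
```

```bash
python3 -m inch '[20,-40,40,0.03,0.02,-0.08,100, 50,-80,60,0.06,0.04,-0.2,100, 80,-120,70,0.1,0.05,-0.3,100, 105,-155,70,0.13,0.07,-0.4,100, 130,-190,70,0.18,0.1,-0.5,100, 155,-225,70,0.22,0.12,-0.6,100, 180,-260,70,0.26,0.14,-0.7,100, 190,-290,70,0.29,0.16,-0.75,100]'
python3 -c "
from h import *
seat=np.array([.4855,-.163,.033])
P,M=tool(seat+axis(80.5,35)*.092,80.5,35,.11);print(delta(P,M))"
```

```text
clock: 1.72
eef_pos: [0.3717, 0.1962, 0.2888]
tool_rot: [0.542, 0.825, 0.125, -0.104]
ft_force: [1.9, 0.6, -1.2]
grip_width: 0.0852
grasp_force: 0.0
([115.5, -348.8, -110.5], [0.289, 0.127, -0.541])
```

```bash
python3 -m inch '[12,-35,0,0.04,0.02,-0.07,100, 24,-70,0,0.08,0.04,-0.14,100, 36,-105,0,0.12,0.06,-0.21,100, 48,-140,0,0.16,0.07,-0.28,100, 60,-175,0,0.2,0.08,-0.35,100, 75,-210,-5,0.24,0.1,-0.42,100, 85,-245,-20,0.28,0.12,-0.48,100, 95,-280,-40,0.29,0.13,-0.52,100]'
python3 -m inch '[0,0,0,0,0,0,100, 0,0,0,0,0,0,100, 0,0,0,0,0,0,100]'
python3 - <<'E'
from h import *
seat=np.array([.4855,-.163,.033])
P,M=tool(seat+axis(80.5,35)*.092,80.5,35,.11);print(delta(P,M)); print(bot.get_obs()['joint_pos'])
C=cam('wrist'); im=bot.camera('wrist'); 
for t in ['tube_mouth','tube_base','tube_center','holder','holder_seat','tray']:
    print(t,[(np.round(d['uv'],1).tolist(),round(d['confidence'],2)) for d in bot.spot_point('wrist',t)])
pts=[seat+axis(80.5,35)*l for l in (0,.045,.0675,.135)]; uv=proj(C,pts); print(uv)
for p in uv: cv2.circle(im,tuple(int(v) for v in p),3,(0,0,255),-1)
cv2.imwrite('pics/w1.png',im)
E
```

```text
clock: 2.38
eef_pos: [0.4664, -0.0852, 0.2481]
tool_rot: [0.721, 0.624, 0.228, -0.197]
ft_force: [1.1, 0.2, -0.3]
grip_width: 0.0854
grasp_force: 0.0
clock: 2.63
eef_pos: [0.4655, -0.0819, 0.248]
tool_rot: [0.72, 0.625, 0.227, -0.199]
ft_force: [-0.1, 0.4, 0.4]
grip_width: 0.0853
grasp_force: 0.0
([21.8, -70.7, -69.7], [-0.002, -0.002, -0.026])
[-0.53687681  0.33375129  0.04953386  1.55373303  0.55843957  1.09754951]
tube_mouth [([361.0, 239.8], 0.59)]
tube_base [([354.4, 305.8], 0.44)]
tube_center [([357.4, 304.5], 0.9)]
holder [([468.3, 302.9], 0.89)]
holder_seat [([353.6, 361.9], 0.59)]
tray [([343.2, 130.2], 0.84)]
[[351.12527039 366.6210756 ]
 [353.23964003 329.57100741]
 [354.35995693 309.93971074]
 [358.00551202 246.05870228]]
```

View pics/w1.png

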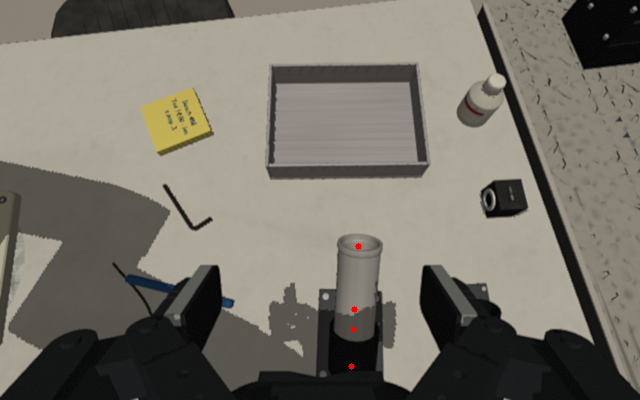

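The wrist view shows the tube mouth at (360,241) and the sleeve lip near (355,335). My model is about 3 px too far left and 5 px too low, so I refit with this view.

```bash
python3 - <<'E'
from h import *
S,T,W=cam('side'),cam('top'),cam('wrist')
obs=[(S,(335,201),.135,1),(S,(338,231),.0675,1),(S,(340,262),0,1),(T,(329,189),.135,1),(T,(348,194),.0675,1),(T,(366.5,200.5),0,1),(W,(360,241),.135,1),(W,(357.5,304.5),.0675,1),(W,(354,362),0,.7)]
f=lambda p:np.concatenate([w*(proj(C,p[:3]+axis(p[3],35)*l)[0]-uv) for C,uv,l,w in obs]+[[(p[2]-.034)*1000]])
r=least_squares(f,[.4855,-.163,.034,80],x_scale=[.01,.01,.01,1]); p=r.x; print(p,np.round(r.fun,1))
for b in (.06,0):
    P,M=tool(p[:3]+axis(p[3],35)*.092,p[3],35,b);print(delta(P,M))
bot.camera('wrist')
for k in [(265,178),(427,178),(418,64),(270,65)]: print(onz(W,k,.042))
E
```

```text
[ 4.88830008e-01 -1.59011286e-01  3.24667537e-02  8.09316496e+01] [ 1.4 -1.2  1.2 -1.8  2.3 -1.6 -3.5 -2.  -1.2  0.   0.   0.1 -0.6  1.3
 -1.6  1.3 -0.9  0.2 -1.5]
([29.3, -39.1, -112.1], [-0.0, 0.001, -0.02])
([34.8, -5.1, -161.3], [-0.0, 0.001, -0.02])
[0.41786067 0.05488748 0.042     ]
[0.60936399 0.02841034 0.042     ]
[0.63566001 0.19110381 0.042     ]
[0.43884319 0.2165814  0.042     ]
```

```bash
python3 -m inch '[15,-20,-30,0,0,-0.02,100, 29,-39,-70,0,0,-0.02,100, 29,-39,-112,0,0,-0.02,100, 31,-30,-125,0,0,-0.02,100, 33,-18,-143,0,0,-0.02,100, 35,-5,-161,0,0,-0.02,100, 35,-5,-161,0,0,-0.02,100, 35,-5,-161,0,0,-0.02,100]'
python3 - <<'E'
from h import *
seat=np.array([.4888,-.159,.0325])
P,M=tool(seat+axis(80.9,35)*.092,80.9,35,0);print(delta(P,M))
C=cam('wrist'); im=bot.camera('wrist'); uv=proj(C,[seat+axis(80.9,35)*l for l in (.09,.135)]); print(uv)
for t in ['tube_mouth','tube_center']:
    print(t,[(np.round(d['uv'],1).tolist(),round(d['confidence'],2)) for d in bot.spot_point('wrist',t)])
cv2.imwrite('pics/w2.png',im)
E
```

```text
clock: 3.7
eef_pos: [0.4999, -0.0861, 0.0868]
tool_rot: [0.726, 0.618, 0.228, -0.197]
ft_force: [-0.4, -0.0, 1.0]
grip_width: 0.0853
grasp_force: 0.0
([0.5, -0.2, 0.9], [-0.002, -0.003, -0.001])
[[321.80436258 259.61743752]
 [321.82394125 172.55109317]]
tube_mouth [([319.6, 175.7], 0.68)]
tube_center [([318.8, 299.3], 0.87)]
```

View pics/w2.png

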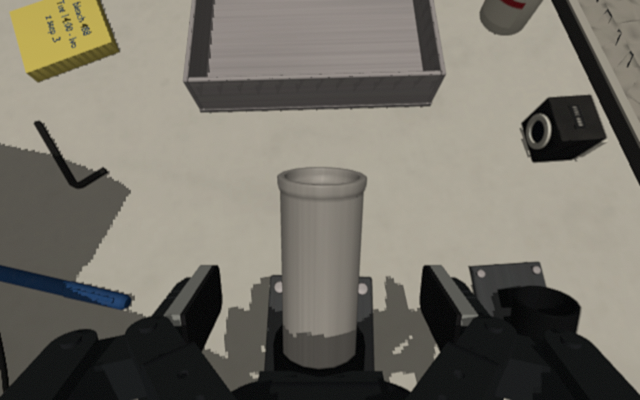

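The tube is centred between the pads, with its mouth at (322,178) and its sides parallel to the view. Closing the gripper.

```bash
python3 -m inch '[0,0,0,0,0,0,30, 0,0,0,0,0,0,10, 0,0,0,0,0,0,0, 0,0,0,0,0,0,0, 0,0,0,0,0,0,0, 0,0,0,0,0,0,0, 0,0,0,0,0,0,0, 0,0,0,0,0,0,0]'
python3 -c "
from h import *
print(axis(80.9,35)*100); print(bot.get_obs()['ft_force'],bot.get_obs()['ft_torque'])"
```

```text
clock: 4.52
eef_pos: [0.5017, -0.0877, 0.0878]
tool_rot: [0.726, 0.618, 0.23, -0.195]
ft_force: [1.8, -1.8, 4.4]
grip_width: 0.0001
grasp_force: 2.2
[12.95555041 80.88420384 57.35764364]
[ 1.8167194  -1.84658472  4.37623439] [-0.40631572 -0.18488691 -0.14538855]
```

```bash
python3 -c "
from h import *
cv2.imwrite('pics/w3.png',bot.camera('wrist'))"
```

```text
(no output)
```

View pics/w3.png

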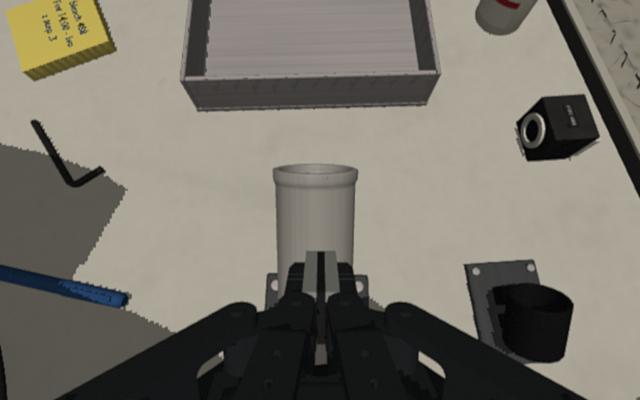

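The fingers closed above the tube: the pad tips are at (320,252), on top of it. I check the depth by bead width and by projecting the fingertips.

```bash
python3 - <<'E'
from h import *
seat=np.array([.4888,-.159,.0325]); a=axis(80.9,35)
C=cam('wrist'); o=bot.get_obs(); M=R.from_quat(o['tool_rot']).as_matrix()
print('K',C[0][0,0],C[0][1,1],'hand_eye',np.round(bot.camera_info('wrist')['hand_eye'],3))
m=seat+a*.135; print('model mouth depth',(C[1]@np.r_[m,1])[2],'bead-width depth',C[0][0,0]*.042/84)
print('tips',proj(C,[o['eef_pos']+M[:,2]*d for d in (0,.003,.022)]), 'grip rel tube', )
d=o['eef_pos']-seat; n=axis(80.9,125); print('along',d@a,'normal',d@n,'lat',d@np.cross(a,n), M[:,2],n)
S=cam('side'); im=bot.camera('side')
for t in ['tube_mouth','tube_center','holder_seat']:
    print(t,[(np.round(d['uv'],1).tolist(),round(d['confidence'],2)) for d in bot.spot_point('side',t)])
pts=[seat+a*l for l in (0,.0675,.135)]; 
for p in proj(S,pts): cv2.circle(im,tuple(int(round(v)) for v in p),1,(0,0,255),-1)
for p in proj(S,[o['eef_pos'],o['eef_pos']+M[:,2]*.022]): cv2.circle(im,tuple(int(round(v)) for v in p),1,(0,255,0),-1)
cv2.imwrite('pics/s2.png',cv2.resize(im[140:290,260:440],None,fx=4,fy=4,interpolation=cv2.INTER_CUBIC))
E
```

```text
K 341.27688466357586 341.27688466357586 hand_eye [[ 0.    -0.955 -0.295  0.077]
 [ 1.     0.     0.    -0.   ]
 [-0.    -0.295  0.955 -0.155]
 [ 0.     0.     0.     1.   ]]
model mouth depth 0.16147971446307696 bead-width depth 0.17063844233178793
tips [[320.67804692 258.7528543 ]
 [320.67325305 256.11273598]
 [320.64621779 241.22365728]] grip rel tube
along 0.09113274569054185 normal 0.0036928562800519235 lat 0.0014140473454506064 [ 0.09274549  0.56690443 -0.81854605] [-0.09071574 -0.56635729  0.81915204]
tube_mouth [([335.7, 198.9], 0.98), ([324.1, 205.1], 0.61), ([291.4, 289.0], 0.58), ([336.4, 230.3], 0.51)]
tube_center [([335.7, 230.7], 0.69), ([253.1, 301.9], 0.63)]
holder_seat [([338.5, 259.3], 0.96)]
```

View pics/s2.png

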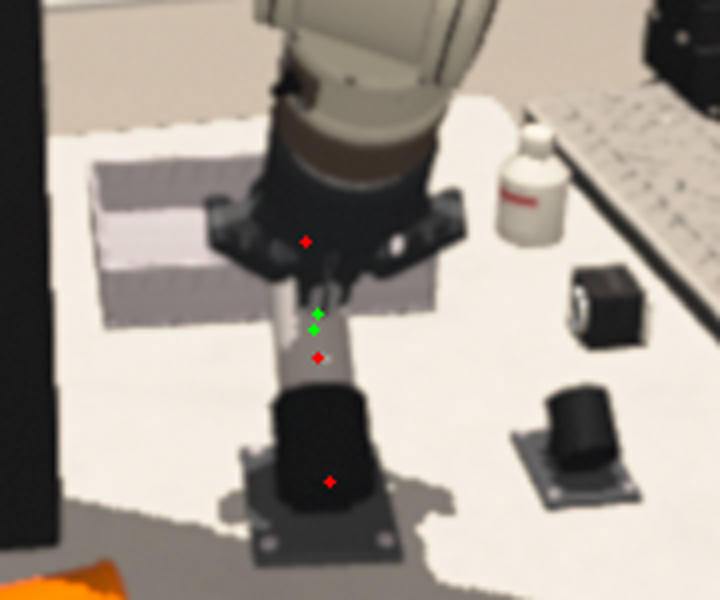

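Three separate cues agree that the tube axis lies about 11 mm ahead of the TCP and that the real fingertips sit about 30 mm farther back than I assumed: bead width, the tips in the side view at crop (330,305), and pad spacing. So I open, advance about 38 mm along the tool axis, and watch the force.

```bash
python3 -m inch '[-0.5,-3,4,0,0,0,50, -0.5,-3,4,0,0,0,100, -0.5,-3,4,0,0,0,100, -0.5,-3,4,0,0,0,100, -0.5,-3,4,0,0,0,100, -0.5,-3,4,0,0,0,100, -0.5,-3,4,0,0,0,100, -0.5,-3,4,0,0,0,100]'
python3 -m inch '[1,5,-7,0,0,0,100, 1.5,8,-12,0,0,0,100, 2,12,-17,0,0,0,100, 2.5,15,-22,0,0,0,100, 2.5,15,-22,0,0,0,100, 2.5,15,-22,0,0,0,100]'
python3 - <<'E'
from h import *
C=cam('wrist'); im=bot.camera('wrist'); cv2.imwrite('pics/w4.png',im)
E
```

```text
clock: 5.43
eef_pos: [0.5, -0.0899, 0.0909]
tool_rot: [0.726, 0.618, 0.229, -0.196]
ft_force: [1.0, -0.3, 0.4]
grip_width: 0.0857
grasp_force: 0.0
clock: 5.93
eef_pos: [0.5022, -0.0745, 0.0685]
tool_rot: [0.726, 0.618, 0.229, -0.197]
ft_force: [-0.2, -0.6, 0.3]
grip_width: 0.0854
grasp_force: 0.0
```

View pics/w4.png

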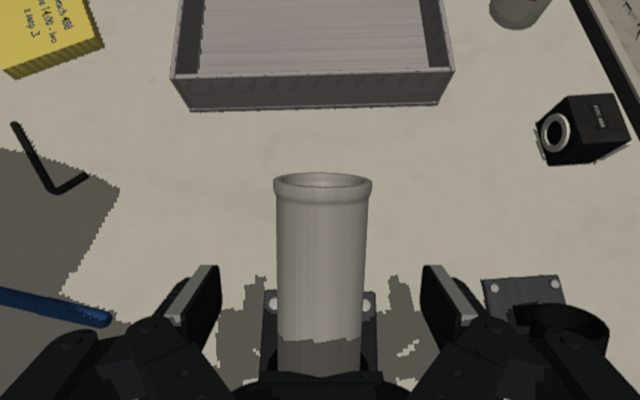

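The mouth is at (322,183) and the bead is 101 px wide, so it is about 142 mm deep, level with the open pad tips. It needs about 17 mm more.

```bash
python3 -m inch '[0.5,3,-5,0,0,0,100, 1,6,-9,0,0,0,100, 1.5,10,-14,0,0,0,100, 1.5,10,-14,0,0,0,100, 1.5,10,-14,0,0,0,100]'
python3 -m inch '[0,0,0,0,0,0,30, 0,0,0,0,0,0,0, 0,0,0,0,0,0,0, 0,0,0,0,0,0,0, 0,0,0,0,0,0,0, 0,0,0,0,0,0,0, 0,0,0,0,0,0,0, 0,0,0,0,0,0,0]'
python3 - <<'E'
from h import *
C=cam('wrist'); im=bot.camera('wrist'); cv2.imwrite('pics/w5.png',im)
E
```

```text
clock: 6.4
eef_pos: [0.5037, -0.0645, 0.0546]
tool_rot: [0.726, 0.618, 0.229, -0.196]
ft_force: [0.1, -0.5, 0.5]
grip_width: 0.0856
grasp_force: 0.0
clock: 7.07
eef_pos: [0.504, -0.0652, 0.0553]
tool_rot: [0.726, 0.618, 0.229, -0.196]
ft_force: [-1.7, -1.4, 3.6]
grip_width: 0.0388
grasp_force: 59.9
```

View pics/w5.png

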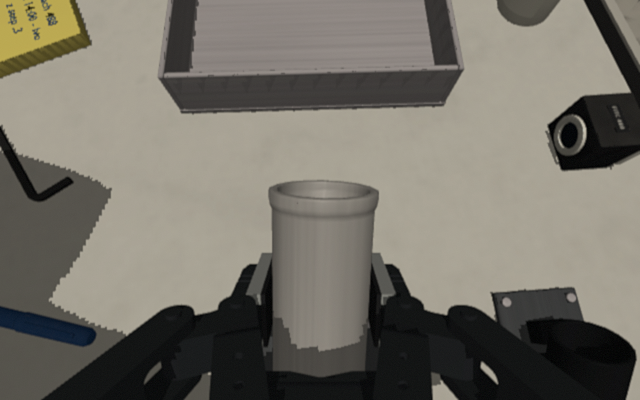

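The tube is gripped, but the 38.8 mm width and slight push-back suggest the pads sit a bit above the tube's centre line. I regrip 8 mm deeper.

```bash
python3 -m inch '[0,0,0,0,0,0,60, 0,0,0,0,0,0,75, 0,0,0,0,0,0,75, 0,0,0,0,0,0,75, 0.3,2,-3,0,0,0,75, 0.7,4.5,-6.5,0,0,0,75, 0.7,4.5,-6.5,0,0,0,75, 0.7,4.5,-6.5,0,0,0,75]'
python3 -m inch '[0,0,0,0,0,0,30, 0,0,0,0,0,0,0, 0,0,0,0,0,0,0, 0,0,0,0,0,0,0, 0,0,0,0,0,0,0, 0,0,0,0,0,0,0]'
python3 - <<'E'
from h import *
C=cam('wrist'); bot.camera('wrist'); ds=bot.silhouettes('wrist','tube')
for d in ds[:2]: 
    m=d['mask']; r=[(v,np.where(m[v])[0][[0,-1]].tolist()) for v in range(170,260,12) if m[v].any()]; print(d['confidence'],r)
print(bot.get_obs()['joint_pos'])
E
```

```text
clock: 7.78
eef_pos: [0.5044, -0.0601, 0.0481]
tool_rot: [0.726, 0.618, 0.229, -0.196]
ft_force: [-0.7, -0.4, 0.6]
grip_width: 0.0641
grasp_force: 0.0
clock: 8.28
eef_pos: [0.5046, -0.0605, 0.0487]
tool_rot: [0.726, 0.618, 0.229, -0.196]
ft_force: [-1.8, -0.3, 2.1]
grip_width: 0.0389
grasp_force: 60.0
0.65 [(194, [266, 376]), (206, [265, 381]), (218, [269, 378]), (230, [269, 376]), (242, [269, 376]), (254, [269, 375])]
[-0.46726437  0.54863265 -0.18050147  1.05251295  0.57926284  1.20093156]
```

```bash
python3 -m inch '[0.5,3.2,2.3,0,0,0,0, 1.3,8.1,5.7,0,0,0,0, 2.3,14.5,10.3,0,0,0,0, 3.4,21,14.9,0,0,0,0, 4.4,27.5,19.5,0,0,0,0, 5.4,34,24.1,0,0,0,0, 6.5,40.5,28.7,0,0,0,0, 7.8,48.5,34.4,0,0,0,0]'
python3 -m inch '[0.7,4,8,0,0,0,0, 1,6,20,0,0,0,0, 1,6,35,0,0,0,0, 1,6,50,0,0,0,0, 1,6,50,0,0,0,0, 1,6,50,0,0,0,0]'
python3 - <<'E'
from h import *
o=bot.get_obs(); M=R.from_quat(o['tool_rot']).as_matrix()
C=cam('wrist'); im=bot.camera('wrist'); cv2.imwrite('pics/w6.png',im); S=cam('side'); im=bot.camera('side')
cv2.imwrite('pics/s3.png',cv2.resize(im[120:290,240:460],None,fx=3,fy=3,interpolation=cv2.INTER_CUBIC))
d=bot.silhouettes('wrist','tube')[0] if 0 else None
for n,C in (('side',S),('top',cam('top'))):
    bot.camera(n)
    for t in ['tube_mouth','tube_center','tube_base']: print(n,t,[(np.round(d['uv'],1).tolist(),round(d['confidence'],2)) for d in bot.spot_point(n,t)])
print(o['eef_pos'],M)
E
```

```text
clock: 9.05
eef_pos: [0.5129, -0.0112, 0.0833]
tool_rot: [0.726, 0.618, 0.229, -0.196]
ft_force: [-0.0, -0.7, -2.5]
grip_width: 0.0383
grasp_force: 65.8
clock: 9.55
eef_pos: [0.5146, -0.0064, 0.1342]
tool_rot: [0.726, 0.619, 0.23, -0.194]
ft_force: [-0.1, -0.6, -1.6]
grip_width: 0.0379
grasp_force: 66.1
side tube_mouth [([288.3, 290.5], 0.84), ([337.6, 153.8], 0.57)]
side tube_center [([254.1, 300.2], 0.91), ([336.2, 183.7], 0.88)]
side tube_base [([339.6, 211.5], 0.84), ([217.5, 309.0], 0.83), ([334.8, 266.4], 0.49)]
top tube_mouth []
top tube_center [([324.4, 185.1], 0.9)]
top tube_base [([351.2, 191.3], 0.63)]
[ 0.51457363 -0.00644351  0.13415475] [[ 0.12906223  0.98728016  0.0928484 ]
 [ 0.80869501 -0.1589777   0.56633776]
 [ 0.57389486  0.00199323 -0.81892656]]
```

View pics/s3.png

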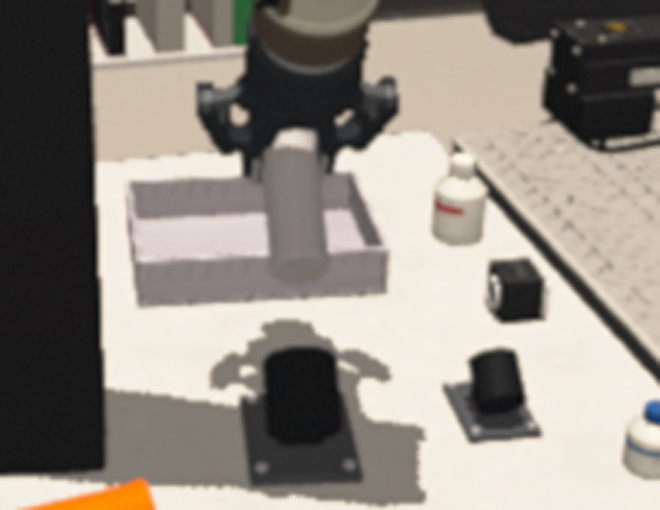

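The side view shows the tube out of the empty sleeve, its base at crop (297,275), hanging from the fingers. The grip width is drifting, so I check whether the tube moves in the grip.

```bash
python3 - <<'E'
from h import *
def row():
    bot.camera('wrist')
    for d in bot.silhouettes('wrist','tube')[:1]:
        m=d['mask']; print(round(d['confidence'],2),[(v,np.where(m[v])[0][[0,-1]].tolist()) for v in range(170,280,12) if m[v].any()])
    o=bot.get_obs(); print(o['clock'],o['grip_width'],o['grasp_force'])
row(); 
for _ in range(4): bot.camera('wrist')
row()
E
```

```text
0.62 [(194, [280, 364]), (206, [261, 379]), (218, [263, 380]), (230, [265, 377]), (242, [266, 376]), (254, [267, 375]), (266, [267, 374]), (278, [267, 373])]
10.15 0.03822817470294048 66.24594298191369
0.81 [(194, [284, 359]), (206, [262, 379]), (218, [265, 379]), (230, [266, 375]), (242, [267, 375]), (254, [267, 374]), (266, [267, 374]), (278, [268, 373])]
10.45 0.038456780468054105 66.2374496133998
```

View pics/w6.png

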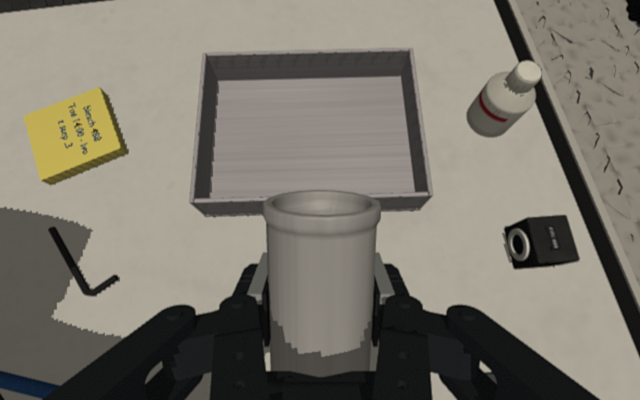

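The tube sits steady in the grip, and the tray is below and ahead with its near rim at row ~205. Next I plan the pivot about the mouth.

```bash
cat >> h.py <<'E'
def tip(mouth,yaw,el):
    a=axis(yaw,el); z=-axis(yaw,el+90); h=np.cross(a,-z)
    return mouth-.042*a+.039*z, np.column_stack([a,h,z])
E
python3 - <<'E'
from h import *
o=bot.get_obs(); M=R.from_quat(o['tool_rot']).as_matrix(); m=o['eef_pos']+M@[.042,0,-.039]
print('mouth',m,proj(cam('side'),[m,m-M[:,0]*.135]))
for el,mo in [(12,(.520,.095,.13)),(6,(.520,.095,.085)),(0,(.520,.095,.085)),(-6,(.520,.095,.085)),(-12,(.52,.095,.085)),(-20,(.52,.095,.085)),(-36,(.52,.1,.085))]:
    P,Q=tip(np.array(mo),80.9,el); print(el,delta(P,Q))
E
```

```text
mouth [0.51560259 0.00573993 0.188999  ] [[334.2532493  154.49283511]
 [339.77190511 211.57757801]]
12 ([1.2, 68.5, -49.8], [-0.398, 0.063, 0.001])
6 ([0.4, 63.8, -91.1], [-0.501, 0.079, 0.001])
0 ([-0.3, 59.6, -86.9], [-0.605, 0.096, 0.001])
-6 ([-0.9, 55.8, -82.3], [-0.708, 0.113, 0.001])
-12 ([-1.4, 52.5, -77.4], [-0.811, 0.129, 0.001])
-20 ([-2.0, 48.9, -70.2], [-0.949, 0.151, 0.001])
-36 ([-2.6, 49.9, -54.8], [-1.225, 0.196, 0.001])
```

```bash
python3 -m inch '[0,10,-2,-0.04,0.006,0,0, 0,25,-10,-0.1,0.016,0,0, 0,40,-20,-0.18,0.028,0,0, 1,53,-32,-0.26,0.04,0,0, 1,63,-42,-0.34,0.054,0,0, 1,68,-50,-0.4,0.063,0,0, 1,68,-50,-0.4,0.063,0,0, 1,68,-50,-0.4,0.063,0,0]'
python3 -m inch '[0,-1,-12,-0.03,0.004,0,0, 0,-3,-25,-0.06,0.009,0,0, 0,-5,-36,-0.1,0.016,0,0, 0,-5,-41,-0.1,0.016,0,0, 0,-5,-41,-0.1,0.016,0,0, 0,-5,-41,-0.1,0.016,0,0]'
python3 - <<'E'
from h import *
for el,mo in [(3,(.520,.095,.085)),(0,(.520,.095,.085)),(-6,(.520,.095,.085)),(-12,(.52,.095,.085)),(-20,(.52,.095,.085)),(-36,(.52,.1,.085))]:
    P,Q=tip(np.array(mo),80.9,el); print(el,delta(P,Q))
o=bot.get_obs(); M=R.from_quat(o['tool_rot']).as_matrix(); m=o['eef_pos']+M@[.042,0,-.039]; print(m,o['joint_pos'])
im=bot.camera('wrist'); cv2.imwrite('pics/w7.png',im)
E
```

```text
clock: 11.12
eef_pos: [0.5141, 0.0633, 0.0829]
tool_rot: [0.756, 0.646, 0.079, -0.068]
ft_force: [0.0, 2.1, -0.5]
grip_width: 0.0382
grasp_force: 70.2
clock: 11.62
eef_pos: [0.5146, 0.0562, 0.042]
tool_rot: [0.761, 0.647, 0.041, -0.035]
ft_force: [0.4, -3.4, -0.4]
grip_width: 0.0381
grasp_force: 69.1
3 ([-0.9, -0.6, 1.9], [-0.054, 0.008, 0.003])
0 ([-1.2, -2.7, 4.0], [-0.106, 0.017, 0.003])
-6 ([-1.8, -6.5, 8.6], [-0.209, 0.033, 0.003])
-12 ([-2.3, -9.8, 13.6], [-0.313, 0.05, 0.003])
-20 ([-2.9, -13.3, 20.7], [-0.45, 0.072, 0.003])
-36 ([-3.6, -12.4, 36.2], [-0.726, 0.117, 0.003])
[0.52062265 0.09328097 0.08525108] [ 0.04464569  0.40641291 -0.26036246  0.88231036  0.10497415  1.77800548]
```

View pics/w7.png

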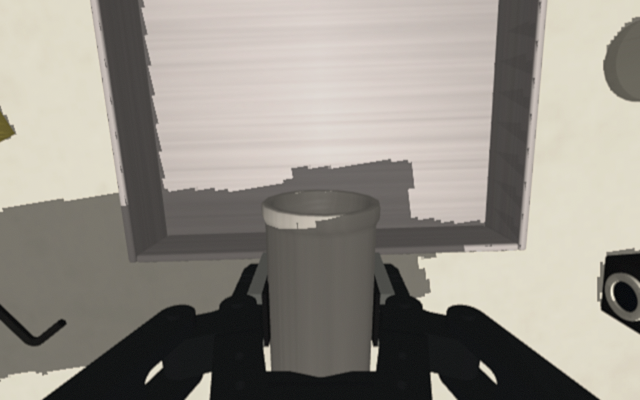

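The mouth is inside the near rim, centred in the tray's width. Tipping slowly now.

```bash
python3 -m inch '[0,2,1,-0.026,0.004,0,0, -0.5,4,2,-0.052,0.008,0,0, -1,5,3,-0.078,0.012,0,0, -1,7,4,-0.106,0.017,0,0, -1,6,5,-0.131,0.021,0,0, -1.5,5,6.5,-0.157,0.025,0,0, -1.5,4,7.5,-0.183,0.029,0,0, -2,3,8.6,-0.209,0.033,0,0]'
python3 -m inch '[0,-1,1.5,-0.026,0.004,0,0, 0,-2,2.5,-0.052,0.008,0,0, -0.5,-3,5,-0.104,0.017,0,0, -0.5,-4,6,-0.13,0.021,0,0, -0.5,-4,6,-0.13,0.021,0,0, -0.5,-4,6,-0.13,0.021,0,0, -0.5,-4,6,-0.13,0.021,0,0, -0.5,-4,6,-0.13,0.021,0,0]'
python3 - <<'E'
from h import *
for el,mo in [(-20,(.52,.1,.085)),(-38,(.52,.103,.085))]:
    P,Q=tip(np.array(mo),80.9,el); print(el,delta(P,Q))
bot.camera('wrist')
for i in range(3): print([(np.round(d['uv']).tolist(),round(d['confidence'],2)) for d in bot.spot_point('wrist',f'ball{i}_center')])
E
```

```text
clock: 12.33
eef_pos: [0.5129, 0.0596, 0.051]
tool_rot: [0.76, 0.647, -0.04, 0.035]
ft_force: [0.4, -2.1, -1.5]
grip_width: 0.0378
grasp_force: 69.7
clock: 13.0
eef_pos: [0.5119, 0.0556, 0.0565]
tool_rot: [0.756, 0.644, -0.09, 0.077]
ft_force: [-0.4, -0.8, -1.2]
grip_width: 0.0381
grasp_force: 66.7
-20 ([-0.3, -7.8, 6.3], [-0.11, 0.018, 0.001])
-38 ([-1.0, -9.0, 23.7], [-0.421, 0.068, 0.001])
[([321.0, 56.0], 0.31)]
[([323.0, 58.0], 0.78)]
[([324.0, 78.0], 0.73)]
```

```bash
python3 -m inch '[0,-4,3,-0.05,0.008,0,0, 0,-8,6,-0.11,0.018,0,0, 0,-8.5,9,-0.17,0.027,0,0, 0,-9,12,-0.23,0.037,0,0, -0.5,-9,15,-0.29,0.047,0,0, -0.5,-9,18,-0.35,0.057,0,0, -1,-9,22,-0.4,0.064,0,0, -1,-9,24,-0.42,0.068,0,0]'
python3 -m inch '[0,0,0,0,0,0,0, 0,0,0,0,0,0,0, 0,0,0,0,0,0,0, 0,0,0,0,0,0,0, 0,0,0,0,0,0,0, 0,0,0,0,0,0,0, 0,0,0,0,0,0,0, 0,0,0,0,0,0,0]'
python3 - <<'E'
from h import *
im=bot.camera('wrist')
for i in range(3): print([(np.round(d['uv']).tolist(),round(d['confidence'],2)) for d in bot.spot_point('wrist',f'ball{i}_center')])
s=bot.camera('side')[130:250,250:430]; t=bot.camera('top')[110:250,200:390]
f=lambda a,w,h:cv2.resize(a,(w,h),interpolation=cv2.INTER_CUBIC)
cv2.imwrite('pics/fin.png',np.vstack([f(im,480,300),np.hstack([f(s,360,240),f(t,326,240)])[:,:480]]) if 0 else np.vstack([np.hstack([f(im,480,300),np.zeros((300,206,3),np.uint8)]),np.hstack([f(s,360,240),f(t,326,240)])]))
E
```

```text
clock: 13.87
eef_pos: [0.5111, 0.0479, 0.0799]
tool_rot: [0.719, 0.614, -0.248, 0.211]
ft_force: [-0.7, 0.3, -2.7]
grip_width: 0.0382
grasp_force: 66.8
clock: 14.53
eef_pos: [0.5111, 0.0468, 0.0807]
tool_rot: [0.72, 0.613, -0.247, 0.211]
ft_force: [0.2, -0.4, -2.8]
grip_width: 0.038
grasp_force: 66.8
[]
[([622.0, 187.0], 0.49)]
[]
```

View pics/fin.png

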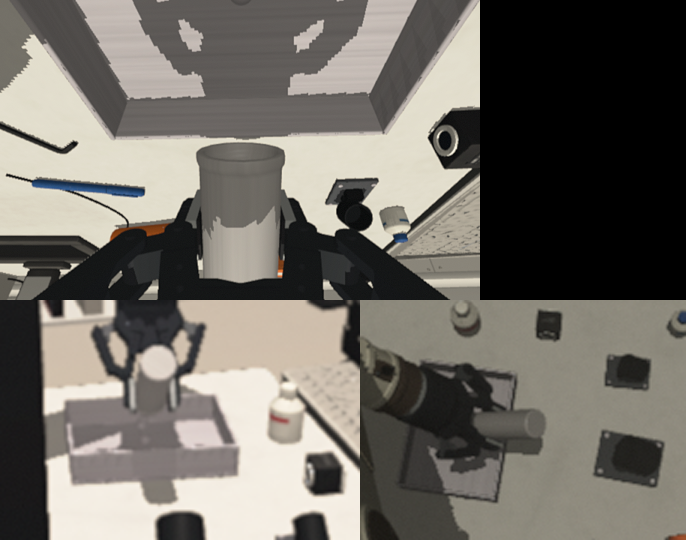

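The mouth points down over the tray and at least one ball shows in the wrist view at about (240,0). I've viewed 13 pictures, which is over the limit of 10. From here I use only the detectors, raising the tool and easing the tilt to count the balls.

```bash
python3 -m inch '[0,0,10,0,0,0,0, 0,0,25,0.06,-0.01,0,0, 0,0,40,0.13,-0.02,0,0, 0,0,55,0.2,-0.032,0,0, 0,0,70,0.27,-0.043,0,0, 0,0,75,0.32,-0.051,0,0, 0,0,75,0.32,-0.051,0,0, 0,0,75,0.32,-0.051,0,0]'
python3 - <<'E'
from h import *
W=cam('wrist')
for n in ('wrist','side','top'):
    C=cam(n); bot.camera(n)
    for i in range(3):
        for d in bot.spot_point(n,f'ball{i}_center'): print(n,np.round(d['uv']),round(d['confidence'],2),'floor',np.round(onz(C,d['uv'],.011),3))
o=bot.get_obs(); M=R.from_quat(o['tool_rot']).as_matrix(); print('mouth',o['eef_pos']+M@[.042,0,-.039],M[:,0])
E
```

```text
clock: 15.5
eef_pos: [0.5112, 0.0463, 0.1568]
tool_rot: [0.751, 0.639, -0.128, 0.11]
ft_force: [0.5, 0.6, -1.4]
grip_width: 0.0378
grasp_force: 66.8
wrist [550. 158.] 0.68 floor [ 0.709 -0.01   0.011]
wrist [321.   0.] 0.56 floor [0.527 0.142 0.011]
side [324. 189.] 0.49 floor [0.544 0.198 0.011]
side [394. 187.] 0.32 floor [0.73  0.168 0.011]
side [321. 198.] 0.5 floor [0.526 0.148 0.011]
mouth [0.51939987 0.09899443 0.17809461] [ 0.14930473  0.93118768 -0.33256219]
```

```bash
python3 -m inch '[0,-5,10,0.06,-0.01,0,0, 0,-15,25,0.13,-0.02,0,0, 0,-20,40,0.2,-0.032,0,0, 0,-30,50,0.27,-0.043,0,0, 0,-30,50,0.33,-0.053,0,0, 0,-30,50,0.33,-0.053,0,0, 0,-30,50,0.33,-0.053,0,0, 0,-30,50,0.33,-0.053,0,0]'
python3 - <<'E'
from h import *
C=cam('wrist'); im=bot.camera('wrist')
for i in range(3):
    for d in bot.spot_point('wrist',f'ball{i}_center'): print(np.round(d['uv']),round(d['confidence'],2),'floor',np.round(onz(C,d['uv'],.011),3))
    for d in bot.silhouettes('wrist',f'ball{i}_center'): print('sil',np.round(d['uv']),round(d['confidence'],2),d['mask'].sum(),np.round(onz(C,d['uv'],.011),3))
m=onz(C,(320,100),.01); k=(C[1]@np.r_[m,1])[2]; r=341*.007/k
P=proj(C,[[.525,.125,.004]])[0]; print('tray ctr px',P,'ball r',r)
g=cv2.cvtColor(im,cv2.COLOR_BGR2GRAY)
h=cv2.HoughCircles(cv2.resize(g,None,fx=3,fy=3),cv2.HOUGH_GRADIENT,1,20,param1=80,param2=14,minRadius=int(2.2*r),maxRadius=int(3.8*r))
if h is not None:
    for c in h[0]:
        p=onz(C,c[:2]/3,.011)
        if abs(p[0]-.525)<.09 and abs(p[1]-.125)<.08: print('circle',c/3,p)
E
```

```text
clock: 16.77
eef_pos: [0.5107, 0.0172, 0.205]
tool_rot: [0.761, 0.649, -0.003, 0.001]
ft_force: [-1.2, 0.1, -1.9]
grip_width: 0.0383
grasp_force: 66.7
[531.  17.] 0.68 floor [0.724 0.132 0.011]
sil [517. 331.] 0.64 557 [ 0.716 -0.212  0.011]
[318.  40.] 0.76 floor [0.528 0.143 0.011]
[516. 341.] 0.53 floor [ 0.714 -0.226  0.011]
sil [513. 168.] 0.69 2371 [ 0.709 -0.008  0.011]
sil [316.  41.] 0.48 185 [0.527 0.144 0.011]
tray ctr px [317.73932052  62.77409005] ball r 7.126066063489508
circle [316.83334    43.5         7.6666665] [0.52681299 0.14100037 0.011     ]
```

```bash
python3 -m inch '[0,-15,8,0,0,0,0, 0,-30,15,0.03,0,0,0, 0,-45,20,0.08,-0.013,0,0, 0,-55,25,0.14,-0.022,0,0, 0,-60,30,0.18,-0.029,0,0, 0,-60,30,0.18,-0.029,0,0, 0,-60,30,0.18,-0.029,0,0, 0,-60,30,0.18,-0.029,0,0]'
python3 - <<'E'
from h import *
C=cam('wrist'); im=bot.camera('wrist'); cv2.imwrite('pics/w9.png',im)
for i in range(3):
    for d in bot.spot_point('wrist',f'ball{i}_center'): print(np.round(d['uv']),round(d['confidence'],2),'floor',np.round(onz(C,d['uv'],.011),3))
cor=proj(C,[[.43,.06,.004],[.615,.035,.004],[.63,.185,.004],[.44,.207,.004]]); print(np.round(cor))
u0,v0=np.floor(cor.min(0)).astype(int).clip(0); u1,v1=np.ceil(cor.max(0)).astype(int)
g=cv2.cvtColor(im,cv2.COLOR_BGR2GRAY)[v0:v1,u0:u1]
h=cv2.HoughCircles(cv2.resize(g,None,fx=4,fy=4,interpolation=cv2.INTER_CUBIC),cv2.HOUGH_GRADIENT,1,20,param1=80,param2=12,minRadius=16,maxRadius=34)
if h is not None:
    for c in h[0]: uv=c[:2]/4+[u0,v0]; print('circle',uv,c[2]/4,onz(C,uv,.011))
E
```

```text
clock: 17.78
eef_pos: [0.511, -0.0427, 0.2352]
tool_rot: [0.758, 0.646, 0.067, -0.058]
ft_force: [0.2, 1.1, -1.6]
grip_width: 0.0382
grasp_force: 66.7
[307.  37.] 0.71 floor [0.526 0.14  0.011]
[[236. 126.]
 [400. 122.]
 [396. -19.]
 [220. -11.]]
circle [307.875  36.625] 7.2 [0.52638768 0.14086075 0.011     ]
circle [356.375 108.625] 7.725 [0.56737973 0.05700813 0.011     ]
circle [273.625 113.375] 6.025 [0.475342   0.06653243 0.011     ]
circle [224.125 111.875] 6.525 [0.42104875 0.07689387 0.011     ]
circle [315.625 122.875] 6.425 [0.52001171 0.04884731 0.011     ]
```

```bash
python3 -m inch '[0,-5,5,0.06,-0.01,0,0, 0,-5,10,0.12,-0.019,0,0, 0,-10,15,0.18,-0.029,0,0, 0,-10,20,0.24,-0.038,0,0, 0,-10,20,0.24,-0.038,0,0, 0,-10,20,0.24,-0.038,0,0, 0,-10,20,0.24,-0.038,0,0]'
python3 - <<'E'
from h import *
C=cam('wrist'); im=bot.camera('wrist'); cv2.imwrite('pics/w10.png',im)
for i in range(3):
    for d in bot.spot_point('wrist',f'ball{i}_center'): print(np.round(d['uv']),round(d['confidence'],2),'floor',np.round(onz(C,d['uv'],.011),3))
cor=proj(C,[[.43,.06,.004],[.615,.035,.004],[.63,.185,.004],[.44,.207,.004]]); print(np.round(cor))
u0,v0=np.floor(cor.min(0)).astype(int).clip(0)-[0,6]; v0=max(v0,0); u1,v1=np.ceil(cor.max(0)).astype(int)
g=cv2.cvtColor(im,cv2.COLOR_BGR2GRAY)[v0:v1,u0:u1]
# coarse view of dark blobs
print('median',np.median(g))
for r in cv2.resize(g,(60,34),interpolation=cv2.INTER_AREA): print(''.join('#%+-. '[min(5,int(x)//40)] for x in r))
E
```

```text
clock: 18.57
eef_pos: [0.5111, -0.0526, 0.2553]
tool_rot: [0.744, 0.635, 0.158, -0.135]
ft_force: [0.1, -0.4, -1.7]
grip_width: 0.0381
grasp_force: 66.8
[309.  69.] 0.65 floor [0.533 0.18  0.011]
[308.  97.] 0.63 floor [0.526 0.143 0.011]
[312.  57.] 0.53 floor [0.539 0.195 0.011]
[[243. 172.]
 [391. 169.]
 [381.  57.]
 [236.  63.]]
median 153.0
%%%%%%%%%%%%%%%%%%%%%%%%%%%%++%%%%%%%%%%%%%%%%%%%%%++++++%%-
%%%+++++++++++++++++++++---+--+--------------------------%%-
+--------------------------++-+--------------------------%%-
+----------------------------++--------------------------%%+
+----------------------------+---------------------------%%+
+-------------------------++++---------------------------%%+
+--------------------------++----------------------------%%+
+--------------------------------------------------------+%+
+--------------------------------------------------------+%+
+--------------------------------------------------------+%%
+--------------------------------------------------------+%%
+--------------------------------------------------------+%%
+-------------------
[... 621 characters left out ...]
---------------------------+%
+--------------------------------------......-.-----------+%
+------------------------------------------....-.-.------.+%
+----------------------................................--.+%
+--------------------------.......................---------%
+-----------------------------------...........------------%
+---------------------------.-------------------------------
-------------------------++++++++++++++++++%%%%%%%%%%%%%%%%%
%%%%%%%%%%%%%%%%%%%%%%%%%%%%%%%%%%%%%%%%%%%%%%%%%%%%%%%%%%%%
%%%%%%%%%%%%%%%%%%%%%%+++++++++++++++++++--++--------------.
---------...-...............................................
............................................................
```

Three distinct balls lie in the tray, at y ≈ 0.143, 0.180 and 0.195, so the tube is empty. Back to the mouth-down pose over the tray.

```bash
python3 -m inch '[0,15,-5,-0.1,0.016,0,0, 0,30,-10,-0.2,0.032,0,0, 0,45,-20,-0.3,0.048,0,0, 0,60,-30,-0.4,0.064,0,0, 0,75,-40,-0.5,0.08,0,0, 0,85,-50,-0.6,0.096,0,0, 0,95,-60,-0.7,0.112,0,0, 0,100,-70,-0.8,0.128,0,0]'
python3 -m inch '[0,0,-15,-0.1,0.016,0,0, 0,0,-30,-0.19,0.03,0,0, 0,0,-45,-0.27,0.043,0,0, 0,0,-60,-0.27,0.043,0,0, 0,0,-70,-0.27,0.043,0,0, 0,0,-70,-0.27,0.043,0,0, 0,0,-70,-0.27,0.043,0,0, 0,0,-70,-0.27,0.043,0,0]'
python3 -m inch '[0,0,0,0,0,0,0, 0,0,0,0,0,0,0, 0,0,0,0,0,0,0, 0,0,0,0,0,0,0]'
python3 - <<'E'
from h import *
o=bot.get_obs(); M=R.from_quat(o['tool_rot']).as_matrix(); m=o['eef_pos']+M@[.042,0,-.039]; print('mouth',m,'axis',M[:,0],'base',m-.135*M[:,0])
for n in ('side','top'):
    C=cam(n); bot.camera(n); print(n,np.round(proj(C,[m,m-.135*M[:,0],m-.0675*M[:,0]])))
    for t in ['tube_mouth','tube_center','tube_base']: print(t,[(np.round(d['uv']).tolist(),round(d['confidence'],2)) for d in bot.spot_point(n,t)])
E
```

```text
clock: 19.43
eef_pos: [0.5117, 0.0494, 0.1864]
tool_rot: [0.746, 0.637, -0.147, 0.128]
ft_force: [0.3, -0.9, -1.6]
grip_width: 0.0381
grasp_force: 66.7
clock: 20.1
eef_pos: [0.5118, 0.0468, 0.1171]
tool_rot: [0.721, 0.613, -0.246, 0.212]
ft_force: [0.6, -1.1, -1.8]
grip_width: 0.0381
grasp_force: 66.8
clock: 20.43
eef_pos: [0.5114, 0.0468, 0.1163]
tool_rot: [0.72, 0.613, -0.247, 0.211]
ft_force: [1.2, 0.1, -1.7]
grip_width: 0.0384
grasp_force: 66.8
mouth [0.52047392 0.10318098 0.12121819] axis [ 0.12674761  0.77859348 -0.61459518] base [ 0.50336299 -0.00192914  0.20418854]
side [[324. 166.]
 [330. 150.]
 [327. 158.]]
tube_mouth [([286.0, 290.0], 0.98), ([324.0, 168.0], 0.74), ([322.0, 191.0], 0.43), ([320.0, 202.0], 0.19)]
tube_center [([330.0, 155.0], 0.98), ([254.0, 299.0], 0.69)]
tube_base [([331.0, 143.0], 0.89), ([216.0, 307.0], 0.75)]
top [[262. 179.]
 [305. 179.]
 [282. 179.]]
tube_mouth [([388.0, 247.0], 0.81), ([262.0, 179.0], 0.63), ([367.0, 204.0], 0.25)]
tube_center [([283.0, 180.0], 0.68), ([389.0, 272.0], 0.59), ([259.0, 118.0], 0.35), ([303.0, 175.0], 0.29)]
tube_base [([394.0, 302.0], 0.82), ([351.0, 200.0], 0.21)]
```

The detectors and the model agree on the tube: mouth at (0.520, 0.103, 0.121) over the tray, axis about 38° below level. Handing in.

```bash
python3 -c "
from h import *
print(bot.job_done())"
```

```text
the job is handed in; nothing more can be done
None
```

Job handed in, verdict not shown: detectors found all three balls in the tray, and the emptied tube is held over it, mouth about 38° below level, at 20.4 s; the first grasp missed and was redone, and I viewed 14 pictures, over the limit of 10.

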